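Clear a leak-test chamber's sprung lid and hold it at its interlock index

TASK

The lid of the leak-test chamber has to be held part open for its interlock check. First take the two adapter plates off the lid and set them down (not dropped) on the one already lying on the bench, as one square pile of three with edges flush. Then raise the sprung lid until the pointer on its end is in line with the index clamped on the quadrant, and finish while still holding it steady there: do not let the lid snap shut, do not shift the index, and leave the screwdriver, calculator and flow controller alone.

Things in the scene. Friction and masses are not known exactly. Their poses are not given: they have to be found in the camera images.
- plate_a_mid (a point): one of two loose adapter plates lying flat on the chamber's closed lid, the one nearer the robot: machined aluminium, 50 x 90 x 12 mm, 0.11 to 0.17 kg, screw holes drawn on top; its origin is the centre of the plate, half-way up (6 mm above its underside); x along the 50 mm width, y along the 90 mm length, z up
- plate_b_mid (a point): the other loose adapter plate lying flat on the lid, the one farther from the robot: same as plate_a, 50 x 90 x 12 mm; its origin is the centre of the plate, half-way up (6 mm above its underside); x along the 50 mm width, y along the 90 mm length, z up
- plate_base_mid (a point): a third, identical adapter plate (50 x 90 x 12 mm, loose), lying flat on the bench to the robot's right of the chamber: the bottom of the pile; either way round of a plate is the same; its origin is the centre of the plate, half-way up (6 mm above its underside); x along the 50 mm width, y along the 90 mm length, z up
- chamber: the leak-test chamber: fixed grey steel box 300 (x) x 200 (y) x 110 mm with the lid on top; origin at the centre of its underside, 106 mm from the hinge axis; axes as lid_hinge
- lid_hinge (a point): Fixed point on the lid's hinge axis, half-way along it, 113 mm above the bench. x runs along the hinge axis, y from the chamber out past the hinge (robot's left), z up. Closed, the lid reaches from the hinge towards -y: 306 mm along x, 210 mm deep, 6 mm thick, upper face 3 mm above the axis (116 mm above the bench). The loose plates lie 10 to 125 mm from the hinge
- lid_handle (a point): Middle of the lid's bow handle: smooth round bar 12 mm thick, 120 mm long, parallel to the hinge, on posts 54 mm either side, 36 mm above the lid's upper face. It lies 190 mm from the hinge along -y and 39 mm above the axis along z. Axes turn with the lid: x along bar and hinge, -y to the free edge (20 mm past the bar), z out of the lid. The bar can turn between the fingers
- lid (a joint): opening angle of the lid, rad: 0 shut, growing as its free edge rises, up to 1.3. A spring and its weight (0.4 to 0.55 kg) press it shut: about 5 N upward at the handle starts it, about 6 to 8 N holds it at the index; let go, it snaps shut
- lid_pointer (a point): tip of the steel pointer arm on the lid's far (+x) end, in line with the hinge, 119 mm from the hinge axis and 158 mm along it from the middle; turns with the lid, axes as lid_handle
- index (a joint): angle at which the index is clamped on the quadrant, rad, about the same hinge axis and measured the same way: the lid's pointer is in line with the index when joint lid equals joint index. Somewhere between 0.35 and 0.65
- index_edge (a point): Inner end of the index, 119 mm from the hinge axis, 166 mm along it from the middle. The index is a dark 6 mm thick steel clamp with a black thumb screw on the slotted arc plate (quadrant, reaching 152 mm from the hinge axis, up to 125 mm above it) at the chamber's far end; axes as lid_handle, turned by the index's angle
- screwdriver: screwdriver, 190 mm long, lying on the bench at the robot's right; bystander
- calculator: desk calculator 85 x 130 x 15 mm lying on the bench beyond the pile; bystander; origin at the centre of its underside
- flow_controller: mass flow controller: steel block 110 x 38 x 34 mm with an upright circuit board, 141 mm high in all, standing at the far right; bystander; origin at the centre of its underside
Mind the look-alikes: they are no part of the job. What is shaped like the part that bears plate_b_mid but orange is not meant. Leave any red look-alike of the part that bears plate_a_mid alone.

How it is judged:
By the outcome, as a careful person would: the job done as asked, in the order asked, and still so for the second after the job is handed in, while the arm keeps its last pose, push and grip.
It also fails if it takes over 61 s, if anything falls off the work surface, if the arm or the gripper's body presses on something with over 40 N, if the wrist force passes 120 N, or if a joint passes its speed limit or range.

ROBOT

A 7-joint arm with a two-finger parallel gripper is mounted at the origin on the work surface. World frame = base frame: x ahead of the robot, y to its left, z up, the work surface at z = 0. Lengths are in m, angles in rad, forces in N, time in s.
With the tool pointing down it reaches from about 0.425 to 0.875 m from the base axis. Payload 4.7 kg.
Tool frame: the origin (TCP) lies at the very end of the fingers, on their centre line; the grasp point (between the pads) lies 19 mm behind it; z points along the fingers, y is the line along which they close (so a half turn about z gives the same grasp; the last joint's range is limited). The gripper opens to 87 mm and grips with 3 to 60 N. Pads are 19 mm wide; open, the fingers measure 117 mm over their backs; the gripper's body (75 mm by 190 mm) begins 51 mm behind the grasp point.
Start: joints at [-1.296, 0.321, -0.07, 1.45, 0.023, 1.371, -0.057], TCP at [0.168, 0.628, 0.223] pointing down, gripper open.
Joint ranges: [-2.86, 2.86], [-0.3, 2.09], [-1.38, 1.24], [0.06, 2.45], [-1.56, 4.7], [0.09, 2.05], [-2.69, 2.69]. Speed limits (rad/s): [2.57, 2.57, 3.14, 3.14, 3.14, 3.14, 3.14].

INTERFACE

Orientations are given as a rotation vector (axis times angle).
In Python, from bench import get_state, get_image, get_calibration, close_job gives the robot as it stands.
- The arm moves only by the shell command python3 -m crank 'ROWS' [FORCE]. ROWS is JSON, a list of rows, each a list of 5 numbers: the opening, from 0 (shut) to 1 (fully open), then the shift along the world's x, y, z in units of 0.2 m (1.0 is 0.2 m), then the turn about the world's z in units of 2 pi rad (1.0 is 2 pi rad). A call has 1 to 5 rows; each row is the pose to reach, as a shift and turn from the pose commanded when the call began, turning the shorter way round; what a row does not reach only later rows make up. A row lasts 1/8 s, in which the tool goes at most 62.5 mm and 10.7 degrees, less where a joint would pass 70% of its speed; a pose out of reach is approached as far as the arm can. A call with a number of a shift or a turn outside -1 to 1 is refused whole. A call with a gripper value outside its range is refused whole. The fingers move at their own pace and stop on an object; FORCE is the grip in N (left out, the last holds). Time passes only in rows, so rows that repeat a pose let the fingers close. It gives the time, the measured TCP pose, the force, the opening and the grip force at its end, in the units of the state.
- get_state(): the state, without advancing time (a new reading comes with each control period).
- get_image(name): name is "scene" or "top"; returns the picture (420x560x3 uint8, red, green, blue); there is no depth.
- get_calibration(name): a dict with "fovy" (degrees; the focal length in pixels is half the picture's height over the tangent of half this angle, whatever the lens; pixels are square), "cx", "cy" (the principal point, pixels), "R" (3x3) and "t" (3): a world point X has camera coordinates R X + t. Camera axes: x right, y down, z forward; pixel columns grow to the right and rows downward; lengths in m; the calibration is good to about 2 mm. A picture is of the moment at which its call begins. get_calibration takes no time and is no camera call.
- close_job(): hands the job in; it is judged then, once.
The state is a dict: "time": time; "joint_positions": joint angles; "qd": joint speeds; "joint_torque": joint torques, N m; "position": TCP position; "tool_rot": TCP orientation; "ft_force": force on the tool from outside, world axes, zero at the start; "torque": the same for the moment, N m; "grip_width": opening from 0.0 (shut) to 1.0 (fully open); "grip_force": force on a finger pad.
Only numpy, scipy, OpenCV 4.12 (cv2) and the standard library are available. Lean on these libraries where they do the work, as an engineer would, in place of code of your own. Each camera call takes 0.05 s, during which the arm holds its last target. There are 200 camera calls.

## Working session

There is one attempt and no reset: what is moved stays moved. The work goes in short steps, Python scripts to look and compute and a shell command to move; the robot and the scene stay as the last step left them, time stands still between calls to the robot, and variables do not carry over. Pictures are saved under pics/ and viewed, at most 10 in all, crops included, and the job is handed in when it is done.

```bash
mkdir -p pics; ls
python3 - <<'E'
from bench import *
import cv2, json
for n in("scene","top"):
    cv2.imwrite(f"pics/{n}0.png",get_image(n)[...,::-1]); print(n,get_calibration(n))
print(get_state())
E
```

```text
pics
scene {'fovy': 47.41281916731749, 'cx': 288.6055833232219, 'cy': 209.4073120580281, 'R': array([[ 0.58393311,  0.81172997,  0.01079714],
       [ 0.68717725, -0.48716513, -0.53894115],
       [-0.43221469,  0.32212513, -0.84227422]]), 't': array([-0.27576037, -0.30359664,  1.47636689])}
top {'fovy': 47.254393908856144, 'cx': 281.9692874301876, 'cy': 210.9159839989474, 'R': array([[-0.02491211, -0.99947225, -0.0208473 ],
       [-0.98661992,  0.02794213, -0.16062495],
       [ 0.1611227 ,  0.01656686, -0.98679533]]), 't': array([0.01168678, 0.50613604, 1.35284227])}
{'time': 0.1, 'joint_positions': array([-1.29588128,  0.32178952, -0.07005107,  1.45155825,  0.02260538,
        1.37081538, -0.05690247]), 'qd': array([ 0.00043877, -0.00229841, -0.00048006, -0.00222919, -0.00038373,
       -0.00022975, -0.00017439]), 'joint_torque': array([-4.72512602e-04, -4.92570448e+01, -4.05850746e-01, -3.13400817e+01,
       -6.42899587e-02,  3.95216479e-02,  5.73187049e-05]), 'position': array([0.16755355, 0.62751056, 0.2215416 ]), 'tool_rot': array([-4.08519323e-01, -3.11479335e+00,  2.79609890e-03]), 'ft_force': array([ 1.36315173, -0.51192372,  0.51744082]), 'torque': array([-0.0351432 ,  0.03107788, -0.00261481]), 'grip_force': 0.0, 'grip_width': 0.9985697394006743}
```

View pics/scene0.png

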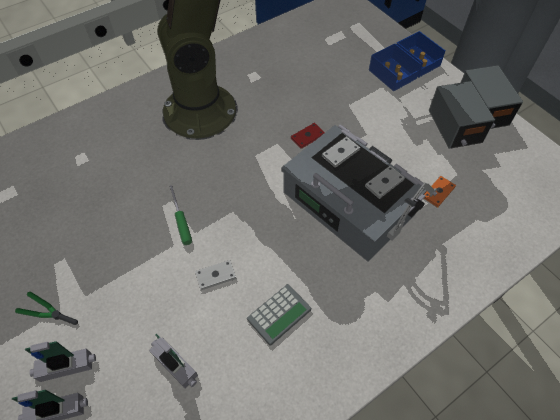

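View pics/top0.png

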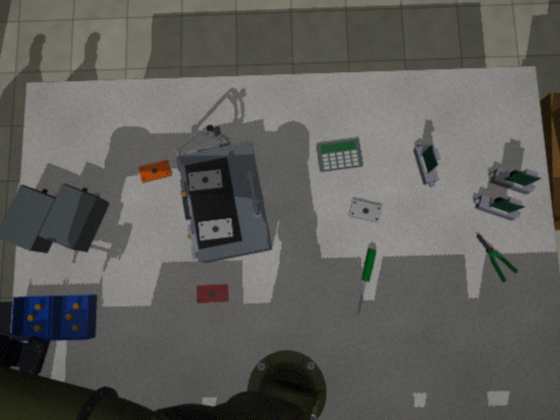

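Scene: lid plates at about (341,151) and (386,181), base plate at (215,275). Top: plates at (215,230) and (205,180), base at (366,210), handle at (255,193). Red and orange decoys are off the lid. Next I enlarge the relevant areas.

```bash
cat > h.py <<'E'
import numpy as np, cv2
from bench import *
C={n:get_calibration(n) for n in("scene","top")}
def ray(n,p):
    c=C[n]; f=210/np.tan(np.radians(c["fovy"])/2)
    d=c["R"].T@np.array([(p[0]-c["cx"])/f,(p[1]-c["cy"])/f,1]); return -c["R"].T@c["t"],d
def onz(n,p,z):
    o,d=ray(n,p); return o+d*(z-o[2])/d[2]
def proj(n,X):
    c=C[n]; f=210/np.tan(np.radians(c["fovy"])/2); q=c["R"]@np.asarray(X)+c["t"]
    return np.array([c["cx"]+f*q[0]/q[2],c["cy"]+f*q[1]/q[2]])
def tri(p,q):
    (a,d),(b,e)=ray("scene",p),ray("top",q)
    s=np.linalg.lstsq(np.c_[d,-e],b-a,rcond=None)[0]; P,Q=a+d*s[0],b+e*s[1]
    return (P+Q)/2,np.linalg.norm(P-Q)
def crop(im,x,y,w,h,k): return cv2.resize(im[y:y+h,x:x+w],None,fx=k,fy=k,interpolation=cv2.INTER_CUBIC)
E
python3 - <<'E'
from h import *
s=cv2.imread("pics/scene0.png");t=cv2.imread("pics/top0.png")
a=np.hstack([crop(t,172,115,104,150,4)[:, :400],crop(s,300,120,160,150,4)[:600,:400]])
a=np.hstack([crop(t,170,120,110,150,4)[:560,:400]*1, crop(s,280,110,100,140,4)])
cv2.imwrite("pics/c1.png",a)
b=np.hstack([crop(t,340,190,50,40,8),crop(s,190,255,50,40,8)])
d=np.hstack([crop(s,370,140,100,70,4),crop(t,170,110,100,70,4)])
cv2.imwrite("pics/c2.png",np.vstack([b,d]))
E
```

```text
(no output)
```

View pics/c1.png

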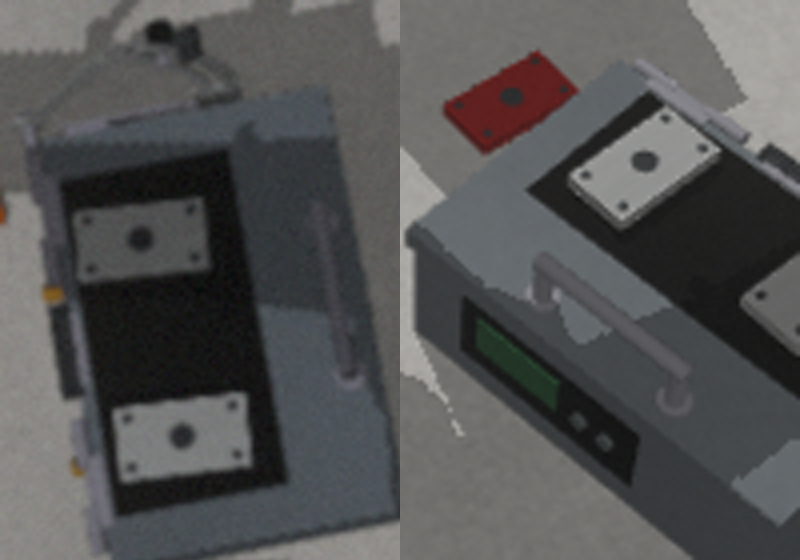

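View pics/c2.png

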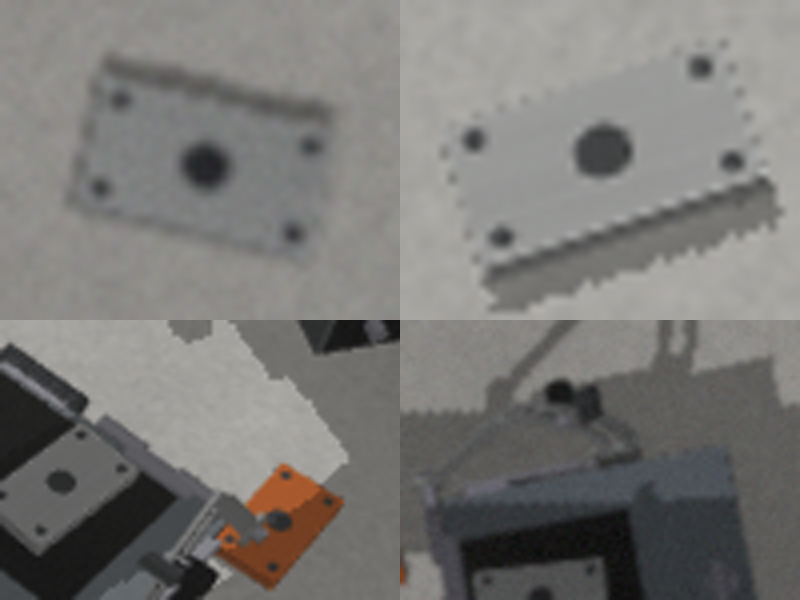

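Plates show five dark holes each (top: A centre (215.5,229), B (205,180), base (365.6,210.6); scene: (341,150), (385,180.5), (215,274)); the bar runs from (316,174.5) to (352,202.5) in scene and (250,172) to (256.5,213) in top; index and thumb screw near (410,201) in scene and (210,128) in top. I refine the holes to subpixel centroids and triangulate.

```bash
cat >> h.py <<'E'
def cen(g,p,r):
    for _ in range(3):
        x0,y0=int(round(p[0]))-r,int(round(p[1]))-r
        w=g[y0:y0+2*r+1,x0:x0+2*r+1].astype(float); b=np.percentile(w,70)
        w=np.clip(b-12-w,0,None)+1e-9; Y,X=np.mgrid[y0:y0+2*r+1,x0:x0+2*r+1]
        p=((w*X).sum()/w.sum(),(w*Y).sum()/w.sum())
    return np.array(p)
E
python3 - <<'E'
from h import *
s=cv2.imread("pics/scene0.png",0);t=cv2.imread("pics/top0.png",0)
P={"A":([(215.2,228.6),(201.4,222.9),(227.9,220.9),(202.4,235.9),(229.6,233.6)],[(341,150),(346,138.6),(354.1,148.1),(326.1,153.4),(335.1,161.1)]),
"B":([(204.9,179.4),(191.1,174.9),(218.9,171.9),(192.4,186.9),(218.4,184.1)],[(384.9,180.1),(389.6,168.1),(400.1,176.9),(369.8,183.4),(379.4,192.1)]),
"base":([(365.2,210.2),(354.7,202.1),(378.6,207.8),(352.2,213),(376.3,218.8)],[(215,273.3),(227.2,263),(199,272) ,(231,274.6),(202.2,284.2)])}
for k,(T,S) in P.items():
    q=[]
    for i,(a,b) in enumerate(zip(T,S)):
        r=3 if i==0 else 2
        u,v=cen(t,a,r),cen(s,b,r); X,e=tri(v,u); q.append(X)
        print(k,i,u.round(1),v.round(1),(X*1000).round(1),round(e*1000,1))
    q=np.array(q); print(" mean4",q[1:].mean(0).round(4))
    z={"A":.128,"B":.128,"base":.012}[k]
    for n,L in(("top",T),("scene",S)):
        g=t if n=="top" else s
        W=np.array([onz(n,cen(g,p,3 if i==0 else 2),z) for i,p in enumerate(L)])
        d=(W[1]-W[2])+(W[3]-W[4]); print(" ",n,"c",W[0].round(4),"m4",W[1:].mean(0).round(4),"long-axis deg from +y",np.degrees(np.arctan2(-d[0],d[1])).round(2),np.linalg.norm(d)/2)
for a,b in(((316,174.5),(250,171.5)),((352,202.5),(256.3,213))): print("bar?",tri(a,b))
for n,a in(("scene",[(315.8,174),(351.6,202)]),("top",[(249.6,171.5),(256,212.6)])):
    print(n,[onz(n,p,.152).round(4) for p in a])
E
```

```text
A 0 [215.1 228.6] [340.7 149.9] [448.6 179.5 130.5] 1.5
A 1 [200.8 219.7] [345.1 136.4] [458.5 196.  185.1] 26.2
A 2 [227.6 220.9] [355.4 146.8] [478.  161.  179.2] 55.1
A 3 [202.3 236.6] [324.5 151.3] [417.  193.   94.9] 60.1
A 4 [230.1 234.1] [335.3 161.1] [443.8 153.9  95.2] 26.3
 mean4 [0.4493 0.176  0.1386]
  top c [0.4485 0.1793 0.128 ] m4 [0.4508 0.179  0.128 ] long-axis deg from +y -0.13 0.07427053757954408
  scene c [0.4475 0.1818 0.128 ] m4 [0.4439 0.1829 0.128 ] long-axis deg from +y 91.28 0.041963369705474235
B 0 [204.8 179.3] [384.9 179.9] [586.3 207.7 131.1] 1.8
B 1 [191.4 174.7] [389.6 167.8] [585.5 228.5 167. ] 18.6
B 2 [223.4 172.1] [399.9 176.6] [611.  172.9 193.1] 66.2
B 3 [192.3 186.7] [368.8 182.5] [560.  224.8  88.4] 56.9
B 4 [218.3 183.8] [379.7 192.2] [586.8 184.5  95.5] 22.3
 mean4 [0.5858 0.2027 0.136 ]
  top c [0.5865 0.2075 0.128 ] m4 [0.5863 0.2032 0.128 ] long-axis deg from +y 3.79 0.08042231715196697
  scene c [0.5853 0.2105 0.128 ] m4 [0.5842 0.2104 0.128 ] long-axis deg from +y 93.98 0.03650824762876406
base 0 [365.2 210.3] [215.1 273.3] [ 505.8 -246.1   14.8] 1.7
base 1 [354.6 202. ] [227.1 262.9] [ 522.  -212.8   60.2] 4.9
base 2 [378.4 207.8] [198.8 272. ] [ 503.5 -279.4   60. ] 4.1
base 3 [352.1 213.1] [231.1 274.7] [ 507.8 -210.7  -35.1] 8.1
base 4 [376.2 218.7] [202.3 284.2] [ 488.1 -283.2  -35.1] 7.3
 mean4 [ 0.5054 -0.2465  0.0125]
  top c [ 0.5059 -0.2473  0.012 ] m4 [ 0.5056 -0.2475  0.012 ] long-axis deg from +y -15.37 0.07211487609045591
  scene c [ 0.5049 -0.245   0.012 ] m4 [ 0.5048 -0.2455  0.012 ] long-axis deg from +y -15.33 0.07213732878685647
bar? (array([0.55702195, 0.04469073, 0.25855411]), np.float64(0.060194474334130575))
bar? (array([0.52915396, 0.10774281, 0.0427327 ]), np.float64(0.08749835206523912))
scene [array([0.4854, 0.0698, 0.152 ]), array([0.5986, 0.0885, 0.152 ])]
top [array([0.5988, 0.0813, 0.152 ]), array([0.4856, 0.0658, 0.152 ])]
```

Run:
```python
from h import *
for n,seeds in(("top",{"A":(208,229),"B":(198,180)}),("scene",{"A":(334,152),"B":(378,183)})):
    g=cv2.GaussianBlur(cv2.imread(f"pics/{n}0.png",0),(3,3),0)
    for k,p in seeds.items():
        v=float(g[p[1],p[0]]); m=((g>v*.72)).astype(np.uint8)
        x,y=p; m[:, :x-30]=0;m[:,x+45:]=0
        _,l=cv2.connectedComponents(m); c=max(cv2.findContours((l==l[p[1],p[0]]).astype(np.uint8),0,1)[0],key=cv2.contourArea)[:,0]
        W=np.array([onz(n,q,.128)[:2]*1000 for q in cv2.convexHull(c)[:,0]],np.float32)
        print(n,k,v,cv2.minAreaRect(W))
    if n=="top":
        m=(g<48).astype(np.uint8); _,l=cv2.connectedComponents(m); print(g[205,210],g[150,250])
        c=max(cv2.findContours((l==l[205,210]).astype(np.uint8),0,1)[0],key=cv2.contourArea)[:,0]
        print("mat",cv2.minAreaRect(np.array([onz(n,q,.116)[:2]*1000 for q in c],np.float32)))
# visually read corner holes
P={"A":[(201.4,222.9),(227.9,220.9),(202.4,235.9),(229.6,233.6)],"B":[(191.1,174.9),(218.9,171.9),(192.4,186.9),(218.4,184.1)]}
for k,L in P.items():
    W=np.array([onz("top",p,.128) for p in L]);d=W[0]-W[1]+W[2]-W[3];print(k,np.degrees(np.arctan2(-d[0],d[1])))
```

```text
top A 124.0 ((448.4930114746094, 179.36497497558594), (48.58726119995117, 87.47993469238281), 5.5986762046813965)
top B 81.0 ((585.3485107421875, 208.33609008789062), (49.44905471801758, 89.23654174804688), 4.79027795791626)
21 81
mat ((525.4494018554688, 187.44833374023438), (242.21591186523438, 124.3315658569336), 9.589052200317383)
scene A 147.0 ((225.47860717773438, 378.6360778808594), (239.6370849609375, 684.59521484375), 53.27566146850586)
scene B 99.0 ((340.7081298828125, 446.9645080566406), (235.41439819335938, 790.9846801757812), 50.43596649169922)
A 3.0267259313892634
B 4.594777554712723
```

Top gives A at (448.5,179.4) mm with yaw 5°, B at (586,208) with yaw 4.8°, and base at (505.5,-246.3) with yaw -15.35°. Triangulated heights are 130, 131 and 15 mm, against 128 and 12 mm expected. The chamber is at about 9°. Now I move towards A.

```bash
python3 -m crank '[[1,0.3,-0.3,0.15,-0.03],[1,0.5,-0.6,0.15,-0.06],[1,0.7,-0.9,0.15,-0.09],[1,0.7,-1,0.15,-0.115],[1,0.7,-1,0.15,-0.115]]'
python3 -m crank '[[1,0.2,-0.3,0,-0.03],[1,0.4,-0.6,0,-0.06],[1,0.6,-0.9,0,-0.08],[1,0.7,-1,0,-0.08],[1,0.7,-1,0,-0.08]]'
python3 - <<'E'
from h import *
from scipy.spatial.transform import Rotation as R
s=get_state();y=R.from_rotvec(s["tool_rot"]).as_matrix();print(s["time"],s["position"],np.degrees(np.arctan2(y[1,1],y[0,1])),y[:,2],s["joint_positions"],s["ft_force"])
E
```

```text
time: 0.72
position: [0.3114, 0.4231, 0.2529]
tool_rot: [1.496, 2.761, -0.001]
ft_force: [-0.4, 0.3, 0.3]
grip_width: 0.997
grip_force: 0.0
time: 1.35
position: [0.4502, 0.2241, 0.2526]
tool_rot: [2.133, 2.305, -0.0]
ft_force: [0.2, 1.9, -0.6]
grip_width: 1.001
grip_force: 0.0
1.35 [0.45022598 0.22413699 0.25258789] 4.438248514157989 [ 0.00104928 -0.00116088 -0.99999878] [-0.87951858 -0.01728393  0.36120123  1.774955    0.00777354  1.38247579
 -0.44235827] [ 0.1800771   1.85611335 -0.61303441]
```

```bash
python3 -m crank '[[1,-0.01,-0.218,-0.1,0],[1,-0.01,-0.218,-0.4,0],[1,-0.01,-0.218,-0.56,0],[1,-0.01,-0.218,-0.63,0],[1,-0.01,-0.218,-0.66,0]]'
python3 -m crank '[[1,0,0,0,0],[0.5,0,0,0,0],[0.4,0,0,0,0],[0.4,0,0,0,0],[0.4,0,0,0,0]]' 15
python3 - <<'E'
from h import *
cv2.imwrite("pics/g1.png",np.hstack([crop(get_image("top"),160,120,100,150,4),crop(get_image("scene"),290,80,100,150,4)])[...,::-1])
print(get_state()["grip_width"],get_state()["position"])
E
```

```text
time: 1.98
position: [0.4455, 0.1855, 0.1204]
tool_rot: [2.123, 2.316, -0.0]
ft_force: [-0.2, -0.5, 1.0]
grip_width: 0.999
grip_force: 0.0
time: 2.6
position: [0.4457, 0.1844, 0.1207]
tool_rot: [2.125, 2.313, 0.001]
ft_force: [0.2, 0.4, 1.4]
grip_width: 0.633
grip_force: 0.5
0.5712338850022658 [0.44591769 0.18446867 0.1207464 ]
```

View pics/g1.png

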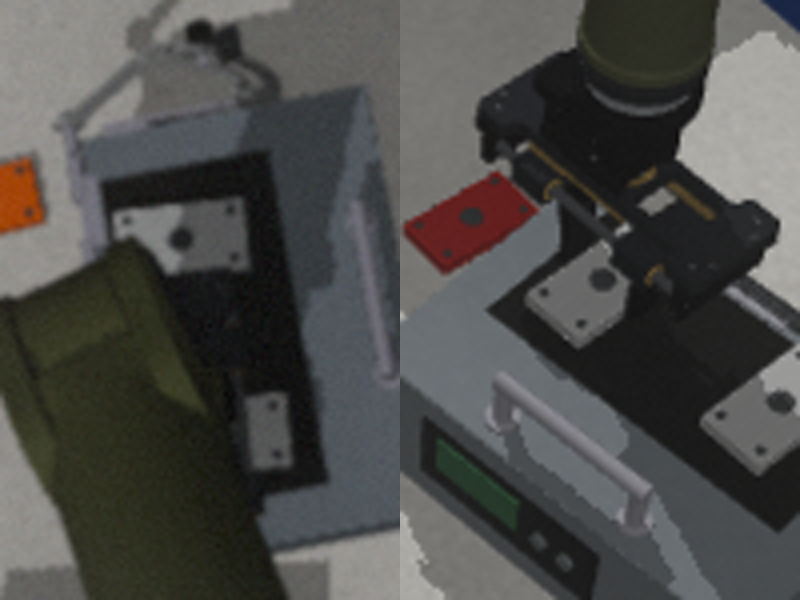

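The top view shows the fingers astride plate A, with B undisturbed. The gripper is closed on about 50 mm, and the TCP sits about 4 mm towards +y of the plate's middle, which I carry over to the placing. Lift and carry.

```bash
python3 -m crank '[[0.4,0,0,0,0],[0.4,0,0,0.03,0],[0.4,0,0,0.15,0],[0.4,0,0,0.35,0],[0.4,0,0,0.5,0]]' 25
python3 -m crank '[[0.4,0.03,-0.2,0,-0.01],[0.4,0.06,-0.45,0,-0.02],[0.4,0.1,-0.7,0,-0.03],[0.4,0.15,-0.9,0,-0.04],[0.4,0.2,-1,0,-0.05]]'
python3 -m crank '[[0.4,0,-0.25,0,0],[0.4,0.05,-0.5,0,0],[0.4,0.1,-0.75,0,-0.006],[0.4,0.1025,-1,0,-0.0061],[0.4,0.1025,-1.133,0,-0.0061]]' || true
python3 -m crank '[[0.4,0,-0.25,0,0],[0.4,0.05,-0.5,0,0],[0.4,0.1,-0.75,0,-0.0061],[0.4,0.1025,-0.95,0,-0.0061],[0.4,0.1025,-1,0,-0.0061]]'
python3 -m crank '[[0.4,0,-0.1,0,0],[0.4,0,-0.133,-0.2,0],[0.4,0,-0.133,-0.5,0],[0.4,0,-0.133,-0.75,0],[0.4,0,-0.133,-0.85,0]]'
```

```text
time: 3.32
position: [0.4456, 0.1844, 0.2221]
tool_rot: [2.125, 2.314, 0.001]
ft_force: [0.8, 0.2, -2.8]
grip_width: 0.565
grip_force: 25.0
time: 3.95
position: [0.4857, -0.0178, 0.2208]
tool_rot: [-2.466, -1.945, -0.001]
ft_force: [-0.6, 0.5, -1.9]
grip_width: 0.571
grip_force: 25.0
time: 4.58
position: [0.506, -0.2178, 0.2204]
tool_rot: [2.501, 1.9, -0.002]
ft_force: [-0.7, 1.0, -1.6]
grip_width: 0.569
grip_force: 25.0
time: 5.2
position: [0.5049, -0.2392, 0.0474]
tool_rot: [-2.492, -1.904, 0.004]
ft_force: [-0.1, -0.2, -0.2]
grip_width: 0.571
grip_force: 25.0out of range: a shift must lie within [-1, 1]
```

```bash
python3 -m crank '[[0.4,0,0,-0.08,0],[0.4,0,0,-0.12,0],[0.4,0,0,-0.145,0],[0.4,0,0,-0.15,0],[0.4,0,0,-0.15,0]]'
python3 -m crank '[[0.4,0,0,-0.005,0],[0.4,0,0,-0.01,0],[0.4,0,0,-0.015,0],[0.4,0,0,-0.02,0],[0.4,0,0,-0.02,0]]'
python3 - <<'E'
from h import *
cv2.imwrite("pics/g2.png",np.hstack([crop(get_image("top"),320,170,80,80,5),crop(get_image("scene"),175,220,80,80,5)])[...,::-1])
E
```

```text
time: 5.82
position: [0.5066, -0.2424, 0.0212]
tool_rot: [2.497, 1.904, 0.001]
ft_force: [0.3, -1.0, -0.2]
grip_width: 0.568
grip_force: 25.0
time: 6.45
position: [0.5062, -0.2421, 0.017]
tool_rot: [-2.498, -1.905, -0.0]
ft_force: [-1.8, 2.0, 3.5]
grip_width: 0.57
grip_force: 25.0
```

View pics/g2.png

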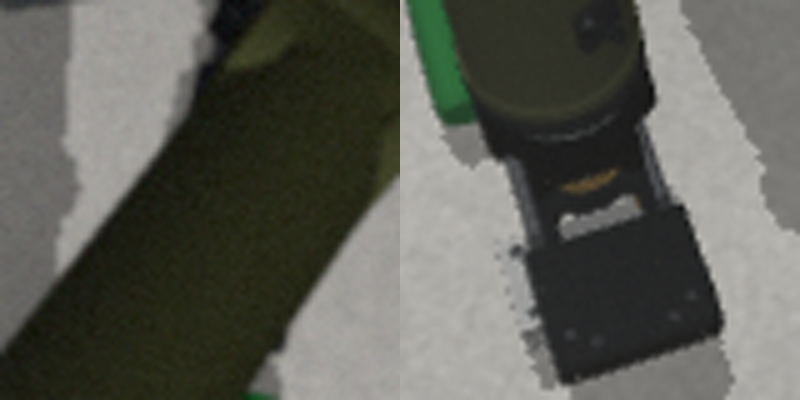

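Contact is felt at z 0.017 (about +4 N) and the pile is hidden by the arm. I release, lower the fingers, square both plates with a light squeeze across the width, open and rise.

```bash
python3 -m crank '[[0.65,0,0,0,0],[0.7,0,0,0,0],[0.75,0,0,0,0],[0.75,0,0,-0.03,0],[0.75,0,0,-0.06,0]]' 10
python3 -m crank '[[0.6,0,0,-0.0,0],[0.5,0,0,0,0],[0.4,0,0,0,0],[0.4,0,0,0,0],[0.4,0,0,0,0]]' 10
python3 -m crank '[[0.4,0,0,0,0],[0.7,0,0,0,0],[0.85,0,0,0,0],[0.85,0,0,0.1,0],[0.85,0,0,0.4,0]]'
python3 -m crank '[[1,0,0.1,0.2,0],[1,0,0.3,0.4,0],[1,0,0.6,0.6,0.01],[1,0,0.8,0.6,0.03],[1,0,1,0.6,0.05]]'
python3 - <<'E'
from h import *
a=get_image("top");b=get_image("scene");cv2.imwrite("pics/t3.png",a[...,::-1]);cv2.imwrite("pics/s3.png",b[...,::-1])
cv2.imwrite("pics/g3.png",np.hstack([crop(a,340,190,50,40,8),crop(b,190,255,50,40,8)])[...,::-1])
E
```

```text
time: 7.18
position: [0.5061, -0.2421, 0.0041]
tool_rot: [2.498, 1.905, -0.0]
ft_force: [-0.2, -0.4, -0.2]
grip_width: 0.743
grip_force: 0.0
time: 7.8
position: [0.5062, -0.2422, 0.0046]
tool_rot: [2.498, 1.905, 0.0]
ft_force: [0.0, -0.5, -1.9]
grip_width: 0.571
grip_force: 10.0
time: 8.43
position: [0.5042, -0.2412, 0.0841]
tool_rot: [-2.495, -1.903, 0.006]
ft_force: [1.1, 0.0, 0.2]
grip_width: 0.839
grip_force: 0.0
time: 9.05
position: [0.5067, -0.0405, 0.2071]
tool_rot: [2.163, 2.276, 0.006]
ft_force: [0.5, -0.4, -0.3]
grip_width: 0.996
grip_force: 0.0
```

View pics/g3.png

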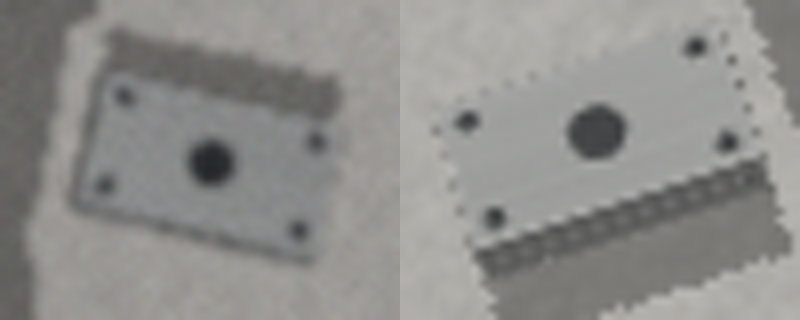

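The pile of two looks square in both views (top centre hole at about (366,210), scene at about (214.5,271)). I check it numerically.

Run:
```python
from h import *
T=[(365.9,209.9),(355,201.6),(379,207.4),(352.7,212.6),(376.9,218.3)]
S=[(214.2,271),(226.4,260.4),(198,269.8),(230.5,272.3),(201.5,281.8)]
for n,L,f in(("top",T,"t3"),("scene",S,"s3")):
    g=cv2.imread(f"pics/{f}.png",0)
    W=np.array([onz(n,cen(g,p,3 if i==0 else 2),.024) for i,p in enumerate(L)]);d=W[1]-W[2]+W[3]-W[4]
    print(n,W[0].round(4),W[1:].mean(0).round(4),np.degrees(np.arctan2(-d[0],d[1])).round(2))
g=cv2.imread("pics/t3.png",0); u=cen(g,(204.8,179.4),3); v=cen(cv2.imread("pics/s3.png",0),(385,180),3); print("B",u,v,onz("top",u,.128),onz("scene",v,.128))
```

```text
top [ 0.5049 -0.2476  0.024 ] [ 0.5048 -0.2474  0.024 ] -15.03
scene [ 0.5041 -0.2447  0.024 ] [ 0.5039 -0.2454  0.024 ] -15.17
B [204.71204311 179.29498594] [384.90748618 179.97320289] [0.58646877 0.20767195 0.128     ] [0.58539958 0.21044372 0.128     ]
```

A sits on the base within about 0.4 mm. Before gripping B I check where the quadrant stands, since the gripper body may come close to it.

Run:
```python
from h import *
a=cv2.imread("pics/t3.png");b=cv2.imread("pics/s3.png")
o=np.zeros((560,800,3),np.uint8);o[:270,:350]=crop(a,170,108,70,54,5);o[:560,352:800]=crop(b,400,165,56,70,8)
cv2.imwrite("pics/q.png",cv2.convertScaleAbs(o,alpha=1.4))
```

```text
(no output)
```

View pics/q.png

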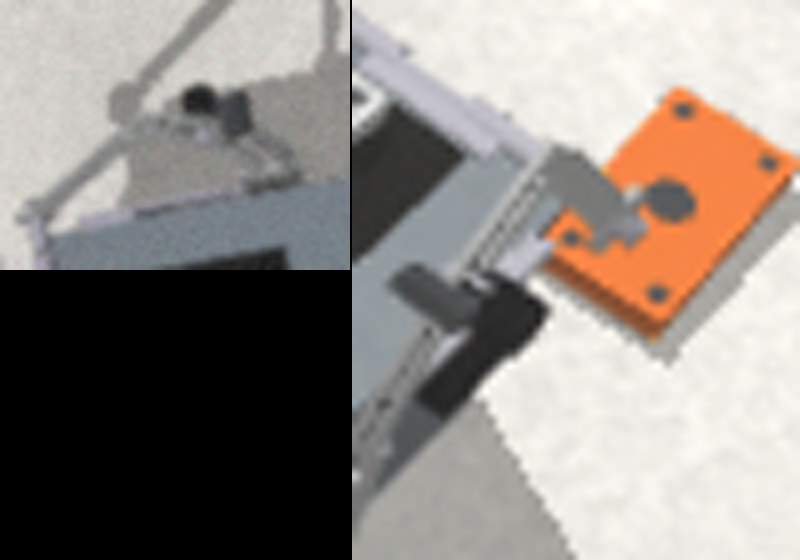

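Scene: the quadrant's upper end is at about (424,184) and the grey index bar runs from (405,199) to (414,204), with the black screw outside it. Top: the upper end is at about (196,132), index at (217,130), screw at (209,128). I turn these into hinge coordinates.

```bash
cat >> h.py <<'E'
yaw=np.radians(9.0); XH=np.array([np.cos(yaw),np.sin(yaw),0]);YH=np.array([-np.sin(yaw),np.cos(yaw),0])
HG=np.r_[np.array([.5421,.0764])+.19*YH[:2],.113]
def toh(X): d=np.asarray(X)-HG; return np.array([d@XH,d@YH,d[2]])
def fromh(h): return HG+h[0]*XH+h[1]*YH+np.array([0,0,h[2]])
def onxh(n,p,xh):
    o,d=ray(n,p); s=(xh-(o-HG)@XH)/(d@XH); return toh(o+s*d)
E
python3 - <<'E'
from h import *
print("hinge",HG)
X,e=tri((423.7,183.4),(196,132));print("arc top",toh(X)*1e3,e)
for n,p in(("scene",(405,199)),("scene",(409,203)),("scene",(414,203.5)),("top",(217.5,128.5)),("top",(217,133)),("top",(221,131))):
    h=onxh(n,p,.166);print(n,p,(h*1e3).round(1),"ang",np.arctan2(h[2],-h[1]).round(3),"r",np.hypot(h[1],h[2]).round(4))
for xh in(.155,.166): print([proj(n,fromh((xh,-.087,.125))).round(1) for n in("scene","top")])
# chamber lid corners check
for c in((-.153,-.21),(.153,-.21)): print(c,[proj(n,fromh((*c,.003))).round(1) for n in("scene","top")])
E
```

```text
hinge [0.51237745 0.26406078 0.113     ]
arc top [164.5383237  -79.95970431 116.46323784] 0.0030141489475165625
scene (405, 199) [ 166.  -158.6  137.7] ang 0.715 r 0.2101
scene (409, 203) [ 166.  -127.3   89.2] ang 0.611 r 0.1554
scene (414, 203.5) [166.  -95.5  53.4] ang 0.51 r 0.1095
top (217.5, 128.5) [ 166.  -134.8  112.5] ang 0.696 r 0.1756
top (217, 133) [ 166.  -128.3   79.8] ang 0.556 r 0.1511
top (221, 131) [ 166.  -140.5   89.4] ang 0.566 r 0.1665
[array([419.9, 180.3]), array([199.1, 134.3])]
[array([424. , 183.2]), array([198.4, 130.3])]
(-0.153, -0.21) [array([281.6, 165.8]), array([269.7, 247.6])]
(0.153, -0.21) [array([374.2, 241.1]), array([250.5, 140.9])]
```

The gripper's body end would pass within about 2 mm of the quadrant plate (x_h about 165 mm). So I approach B with the TCP 14 mm to the near side and let the far finger draw the plate in.

```bash
python3 -m crank '[[1,0.05,0.2,0,0],[1,0.15,0.45,0,0.003],[1,0.25,0.7,0,0.0057],[1,0.3,0.9,0,0.0057],[1,0.3325,1,0,0.0057]]'
python3 -m crank '[[1,0,0.2,0,0],[1,0,0.2505,0,0],[1,0,0.2505,-0.05,0],[1,0,0.2505,-0.15,0],[1,0,0.2505,-0.2,0]]'
python3 -m crank '[[1,0,0,-0.1,0],[1,0,0,-0.17,0],[1,0,0,-0.21,0],[1,0,0,-0.22,0],[0.9,0,0,-0.22,0]]' 8
python3 -m crank '[[0.85,0,0,0,0],[0.8,0,0,0,0],[0.75,0,0,0,0],[0.7,0,0,0,0],[0.65,0,0,0,0]]' 8
```

```text
time: 9.78
position: [0.573, 0.1594, 0.2053]
tool_rot: [2.126, 2.312, 0.0]
ft_force: [-0.7, -0.7, 0.3]
grip_width: 1.0
grip_force: 0.0
time: 10.4
position: [0.5718, 0.2057, 0.1624]
tool_rot: [-2.131, -2.308, 0.005]
ft_force: [-0.1, 0.2, -0.0]
grip_width: 1.007
grip_force: 0.0
time: 11.02
position: [0.5729, 0.208, 0.1209]
tool_rot: [2.128, 2.311, 0.001]
ft_force: [0.2, -0.2, -0.2]
grip_width: 0.946
grip_force: 0.0
time: 11.65
position: [0.5729, 0.208, 0.1208]
tool_rot: [2.128, 2.311, 0.001]
ft_force: [1.9, 0.7, 0.7]
grip_width: 0.677
grip_force: 0.6
```

```bash
python3 -m crank '[[0.6,0,0,0,0],[0.55,0,0,0,0],[0.45,0,0,0,0],[0.4,0,0,0,0],[0.4,0,0,0,0]]' 12
python3 -m crank '[[0.4,0,0,0,0],[0.4,0,0,0.03,0],[0.4,0,0,0.15,0],[0.4,0,0,0.35,0],[0.4,0,0,0.5,0]]' 25
python3 - <<'E'
from h import *
b=get_image("scene");cv2.imwrite("pics/g4.png",crop(b,320,80,110,130,4)[...,::-1]); print(get_state()["grip_width"])
E
```

```text
time: 12.28
position: [0.5726, 0.2079, 0.1206]
tool_rot: [2.128, 2.311, -0.0]
ft_force: [1.8, 0.3, 0.8]
grip_width: 0.572
grip_force: 12.0
time: 12.9
position: [0.5722, 0.2078, 0.2219]
tool_rot: [-2.128, -2.311, 0.001]
ft_force: [0.2, -0.2, -1.4]
grip_width: 0.566
grip_force: 25.0
0.5701169444647667
```

View pics/g4.png

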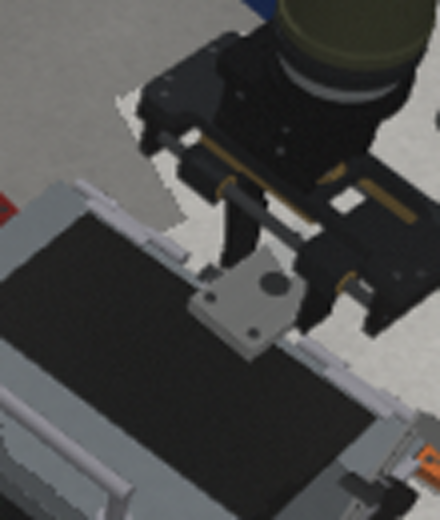

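Plate B is held, with its centre hole at about (388.5,150.7) midway between the fingers. I carry it to the pile.

```bash
python3 -m crank '[[0.4,-0.03,-0.2,0,-0.01],[0.4,-0.08,-0.45,0,-0.02],[0.4,-0.15,-0.7,0,-0.03],[0.4,-0.2,-0.9,0,-0.04],[0.4,-0.25,-1,0,-0.05]]'
python3 -m crank '[[0.4,0,-0.25,0,0],[0.4,-0.05,-0.5,0,-0.0057],[0.4,-0.088,-0.75,0,-0.0057],[0.4,-0.088,-0.95,0,-0.0057],[0.4,-0.088,-1,0,-0.0057]]'
python3 -m crank '[[0.4,0,-0.2,0,0],[0.4,0,-0.271,-0.2,0],[0.4,0,-0.271,-0.5,0],[0.4,0,-0.271,-0.75,0],[0.4,0,-0.271,-0.85,0]]'
python3 -m crank '[[0.4,0,0,-0.03,0],[0.4,0,0,-0.05,0],[0.4,0,0,-0.07,0],[0.4,0,0,-0.085,0],[0.4,0,0,-0.085,0]]'
python3 -m crank '[[0.4,0,0,-0.005,0],[0.4,0,0,-0.01,0],[0.4,0,0,-0.015,0],[0.4,0,0,-0.02,0],[0.4,0,0,-0.025,0]]'
python3 - <<'E'
from h import *
g=cv2.cvtColor(get_image("scene"),cv2.COLOR_BGR2GRAY)
print(onz("scene",(388.4,150.4),.228))
E
```

```text
time: 13.58
position: [0.5218, 0.005, 0.2204]
tool_rot: [-2.469, -1.942, 0.0]
ft_force: [0.2, 0.4, -0.8]
grip_width: 0.569
grip_force: 25.0
time: 14.2
position: [0.5039, -0.1954, 0.2206]
tool_rot: [2.503, 1.898, -0.001]
ft_force: [-0.2, -0.1, -1.5]
grip_width: 0.57
grip_force: 25.0
time: 14.82
position: [0.5033, -0.244, 0.0474]
tool_rot: [-2.493, -1.904, 0.004]
ft_force: [0.3, 0.4, -1.8]
grip_width: 0.574
grip_force: 25.0
time: 15.45
position: [0.5052, -0.2462, 0.0338]
tool_rot: [2.498, 1.905, 0.001]
ft_force: [-0.3, -0.2, -1.0]
grip_width: 0.569
grip_force: 25.0
time: 16.08
position: [0.505, -0.2463, 0.0287]
tool_rot: [-2.498, -1.905, -0.0]
ft_force: [-2.4, 1.2, 7.0]
grip_width: 0.57
grip_force: 25.0
[0.57105426 0.2099828  0.228     ]
```

```bash
python3 -m crank '[[0.65,0,0,0,0],[0.75,0,0,0,0],[0.75,0,0,-0.03,0],[0.75,0,0,-0.08,0],[0.75,0,0,-0.115,0]]' 10
python3 -m crank '[[0.6,0,0,0,0],[0.5,0,0,0,0],[0.4,0,0,0,0],[0.4,0,0,0,0],[0.4,0,0,0,0]]' 10
python3 -m crank '[[0.4,0,0,0,0],[0.7,0,0,0,0],[0.85,0,0,0,0],[0.85,0,0,0.1,0],[0.85,0,0,0.4,0]]'
python3 -m crank '[[1,0,0.1,0.2,0],[1,0,0.3,0.4,0],[1,0,0.6,0.6,0.01],[1,0,0.8,0.6,0.03],[1,0,1,0.6,0.05]]'
python3 - <<'E'
from h import *
T=[(366.4,209.2),(355.4,200.9),(379.5,206.9),(353.2,211.9),(377.5,217.6)]
S=[(213.5,268.6),(225.8,258),(197,267.5),(229.9,269.8),(200.8,279.4)]
for n,L,f in(("top",T,"t5"),("scene",S,"s5")):
    im=get_image(n);cv2.imwrite(f"pics/{f}.png",im[...,::-1]);g=cv2.imread(f"pics/{f}.png",0)
    P=[cen(g,p,3 if i==0 else 2) for i,p in enumerate(L)]
    W=np.array([onz(n,p,.036) for p in P]);d=W[1]-W[2]+W[3]-W[4]
    print(n,np.round(P,1).tolist(),W[0].round(4),W[1:].mean(0).round(4),np.degrees(np.arctan2(-d[0],d[1])).round(2))
E
```

```text
time: 16.75
position: [0.5046, -0.246, 0.0045]
tool_rot: [-2.497, -1.905, 0.001]
ft_force: [-0.5, -0.2, -0.2]
grip_width: 0.75
grip_force: 0.0
time: 17.38
position: [0.5051, -0.2464, 0.0057]
tool_rot: [2.498, 1.905, 0.0]
ft_force: [0.7, 0.1, -0.9]
grip_width: 0.57
grip_force: 10.0
time: 18.0
position: [0.5031, -0.2453, 0.0852]
tool_rot: [-2.495, -1.903, 0.006]
ft_force: [1.8, 0.5, 1.3]
grip_width: 0.836
grip_force: 0.0
time: 18.62
position: [0.5056, -0.0445, 0.208]
tool_rot: [2.163, 2.277, 0.006]
ft_force: [0.9, 0.0, 0.2]
grip_width: 0.998
grip_force: 0.0
top [[366.7, 209.2], [355.9, 200.6], [380.0, 206.6], [353.3, 212.0], [377.6, 217.8]] [ 0.5051 -0.2479  0.036 ] [ 0.5051 -0.2479  0.036 ] -15.63
scene [[213.6, 268.7], [225.9, 258.5], [197.0, 267.6], [229.8, 270.3], [200.7, 279.8]] [ 0.5036 -0.2452  0.036 ] [ 0.504  -0.2458  0.036 ] -15.45
```

B sits on A within 0.5 mm, so the pile of three is square. Now the handle: turn the tool so that it closes along the lid's y, and go above the bar.

```bash
python3 -m crank '[[1,0.04,0.12,0,-0.029],[1,0.08,0.25,0,-0.058],[1,0.12,0.4,0,-0.087],[1,0.16,0.5,0,-0.116],[1,0.186,0.6135,0,-0.145]]'
python3 -m crank '[[1,0,0,0,-0.029],[1,0,0,0,-0.058],[1,0,0,0,-0.0875],[1,0,0,0,-0.0875],[1,0,0,0,-0.0875]]'
python3 - <<'E'
from h import *
from scipy.spatial.transform import Rotation as R
s=get_state();y=R.from_rotvec(s["tool_rot"]).as_matrix();print(s["position"],np.degrees(np.arctan2(y[1,1],y[0,1])),s["joint_positions"],s["ft_force"])
E
```

```text
time: 19.35
position: [0.5429, 0.0755, 0.2067]
tool_rot: [2.952, 1.073, 0.002]
ft_force: [-0.6, -0.2, -1.0]
grip_width: 1.0
grip_force: 0.0
time: 19.98
position: [0.5424, 0.0759, 0.2061]
tool_rot: [-3.132, -0.249, -0.001]
ft_force: [0.1, 0.3, 0.2]
grip_width: 0.998
grip_force: 0.0
[0.54237497 0.07587147 0.20611518] -80.92429982492155 [-0.93292394  0.13229893  0.81598787  1.75637664 -0.1000625   1.29510527
 -1.50643854] [0.07129948 0.25771156 0.20757489]
```

```bash
python3 -m crank '[[1,0,0,-0.1,0],[1,0,0,-0.22,0],[1,0,0,-0.3,0],[1,0,0,-0.34,0],[0.9,0,0,-0.34,0]]' 4
python3 -m crank '[[0.7,0,0,0,0],[0.5,0,0,0,0],[0.4,0,0,0,0],[0.3,0,0,0,0],[0.25,0,0,0,0]]' 4
python3 -m crank '[[0.2,0,0,0,0],[0.15,0,0,0,0],[0.1,0,0,0,0],[0,0,0,0,0],[0,0,0,0,0]]' 4
```

```text
time: 20.6
position: [0.5421, 0.0763, 0.1374]
tool_rot: [3.132, 0.246, -0.001]
ft_force: [0.2, 0.1, 0.4]
grip_width: 0.953
grip_force: 0.0
time: 21.22
position: [0.5422, 0.0764, 0.1376]
tool_rot: [3.132, 0.245, 0.0]
ft_force: [0.4, 0.2, -0.6]
grip_width: 0.416
grip_force: 0.0
time: 21.85
position: [0.5425, 0.0746, 0.1376]
tool_rot: [3.13, 0.243, 0.0]
ft_force: [0.7, -5.4, 0.1]
grip_width: 0.129
grip_force: 4.0
```

```bash
python3 -m crank '[[0,0,-0.01,0,0],[0,0,-0.01,0,0],[0,0,-0.01,0,0],[0,0,-0.01,0,0]]' 10
```

```text
time: 22.35
position: [0.5425, 0.0746, 0.1377]
tool_rot: [3.132, 0.246, 0.001]
ft_force: [2.3, -1.5, -2.1]
grip_width: 0.133
grip_force: 10.0
```

The bar is gripped (11 mm opening, small residual force). I raise the lid along its arc to about 0.40 rad.

```bash
python3 -m crank '[[0,0,0,0,0],[0,0,0,0,0],[0,-0.001,0.005,0.025,0],[0,-0.002,0.012,0.05,0],[0,-0.0037,0.0237,0.094,0]]' 30
python3 -m crank '[[0,-0.0024,0.016,0.045,0],[0,-0.0052,0.0336,0.091,0],[0,-0.008,0.0535,0.135,0],[0,-0.0116,0.0751,0.178,0],[0,-0.0116,0.0751,0.178,0]]'
python3 -m crank '[[0,-0.004,0.025,0.042,0],[0,-0.0078,0.0504,0.0825,0],[0,-0.0078,0.0504,0.0825,0],[0,-0.0078,0.0504,0.0825,0]]'
python3 - <<'E'
from h import *
for n,(x,y,w,h) in(("top",(170,108,70,54)),("scene",(385,160,70,75))):
    im=get_image(n);cv2.imwrite(f"pics/{n[0]}6.png",im[...,::-1]);g=cv2.cvtColor(im,cv2.COLOR_RGB2GRAY)
    m=np.zeros_like(g);m[y:y+h,x:x+w]=(g[y:y+h,x:x+w]<32)
    N,l,st,c=cv2.connectedComponentsWithStats(m)
    print(n,[(st[i].tolist(),c[i].round(1).tolist()) for i in range(1,N) if st[i,4]>8])
E
```

```text
time: 22.98
position: [0.5417, 0.079, 0.1559]
tool_rot: [3.131, 0.245, 0.001]
ft_force: [5.0, -1.9, -5.9]
grip_width: 0.13
grip_force: 30.0
time: 23.6
position: [0.5393, 0.0932, 0.1918]
tool_rot: [3.13, 0.245, 0.0]
ft_force: [5.1, -4.6, -5.6]
grip_width: 0.122
grip_force: 30.0
time: 24.1
position: [0.5377, 0.1023, 0.2078]
tool_rot: [3.129, 0.243, -0.0]
ft_force: [5.4, -4.4, -5.6]
grip_width: 0.125
grip_force: 30.0
top [([207, 126, 5, 3, 10], [209.2, 126.7]), ([237, 127, 3, 9, 13], [238.5, 130.4])]
scene [([385, 181, 7, 17, 53], [387.4, 189.1]), ([409, 201, 15, 16, 89], [415.1, 208.2])]
```

```bash
sed -i 's/radians(9.0)/radians(8.8)/; s/\[.5421,.0764\]/[.5425,.0744]/' h.py
cat >> h.py <<'E'
def strip(im,n,xh,k=300):
    th=np.linspace(0,.9,k);r=np.linspace(.16,.08,80)
    M=np.array([[proj(n,fromh((xh,-a*np.cos(t),a*np.sin(t)))) for t in th] for a in r],np.float32)
    return cv2.remap(im,M[...,0],M[...,1],cv2.INTER_CUBIC)
E
python3 - <<'E'
from h import *
t=cv2.imread("pics/t6.png");s=cv2.imread("pics/s6.png")
o=np.zeros((600,800,3),np.uint8)
o[:480,:480]=crop(s,385,170,48,48,10); o[:300,490:790]=crop(t,180,108,50,50,6)
for i,xh in enumerate((.158,.168)):
    o[310+i*90:390+i*90,490:790]=strip(s,"scene",xh); o[500:580,10+i*310:310+i*310]=strip(t,"top",xh)
cv2.imwrite("pics/f.png",cv2.convertScaleAbs(o,alpha=1.4))
for a in(.4,.5,.6): print(a,[(x,proj(n,fromh((x,-.119*np.cos(a),.119*np.sin(a)))).round(1).tolist(),n) for x in(.158,.166) for n in("scene","top")])
E
```

```text
0.4 [(0.158, [406.2, 207.4], 'scene'), (0.158, [213.5, 140.6], 'top'), (0.166, [409.0, 209.5], 'scene'), (0.166, [213.1, 137.9], 'top')]
0.5 [(0.158, [408.6, 203.6], 'scene'), (0.158, [211.0, 139.8], 'top'), (0.166, [411.4, 205.7], 'scene'), (0.166, [210.5, 137.0], 'top')]
0.6 [(0.158, [411.3, 199.5], 'scene'), (0.158, [208.1, 139.0], 'top'), (0.166, [414.1, 201.6], 'scene'), (0.166, [207.6, 136.2], 'top')]
```

View pics/f.png

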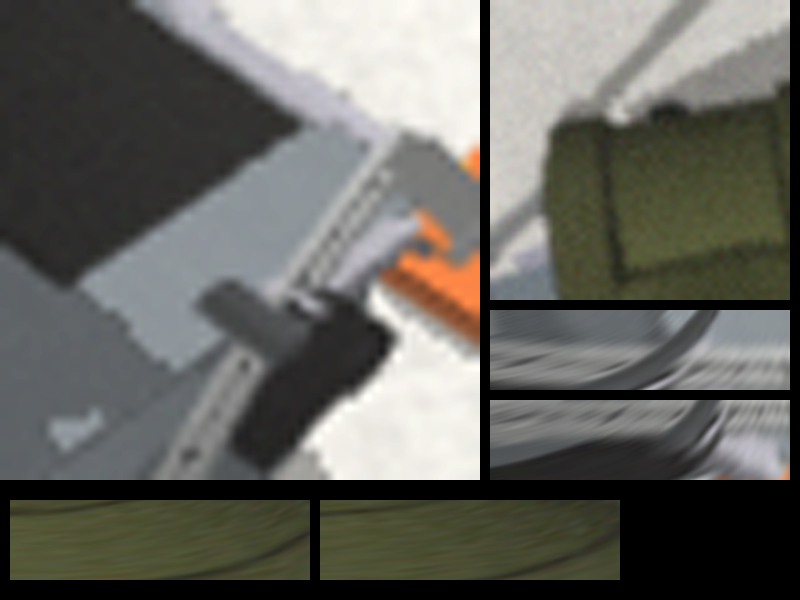

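Scene crop: the quadrant rim runs from (423,184) down to (403,216). The grey index bar crosses it at about (405–416,199–205) with the black screw at (416,207); in top the arm hides it. I compute image directions per hinge coordinate to read the index angle.

Run:
```python
from h import *
def c(n,x,r,a): 
    p=proj(n,fromh((x,-r*np.cos(a),r*np.sin(a)))); 
    return ((p-[385,170]+.5)*10-.5).round(0).astype(int).tolist() if n=="scene" else p.round(1).tolist()
for a in(.3,.4,.5,.6,.7,.9,.966): print(a,[c("scene",x,r,a) for x,r in((.158,.119),(.166,.119),(.166,.152),(.160,.152),(.172,.152))],c("top",.166,.152,a))
# thumb screw from undisturbed pictures (black blob), two views
for f,n,(x,y,w,h) in(("t5","top",(195,118,30,25)),("s5","scene",(400,190,35,35))):
    g=cv2.imread(f"pics/{f}.png",0);m=np.zeros_like(g);m[y:y+h,x:x+w]=g[y:y+h,x:x+w]<45
    N,l,st,cc=cv2.connectedComponentsWithStats(m);print(n,[(st[i].tolist(),cc[i].round(1).tolist()) for i in range(1,N) if st[i,4]>5])
```

```text
0.3 [[195, 415], [223, 436], [147, 495], [126, 479], [167, 511]] [226.0, 135.7]
0.4 [[217, 379], [244, 400], [174, 448], [153, 432], [195, 464]] [223.4, 134.4]
0.5 [[241, 340], [269, 361], [205, 398], [184, 382], [227, 415]] [220.2, 133.2]
0.6 [[268, 300], [296, 321], [240, 346], [219, 330], [262, 362]] [216.5, 132.2]
0.7 [[297, 258], [325, 279], [278, 291], [256, 275], [300, 308]] [212.4, 131.3]
0.9 [[360, 173], [389, 194], [361, 180], [339, 164], [383, 196]] [202.7, 130.1]
0.966 [[382, 145], [411, 166], [390, 143], [368, 127], [413, 159]] [199.2, 129.9]
top [([207, 126, 6, 5, 25], [209.6, 127.9])]
scene [([400, 190, 8, 7, 34], [402.4, 192.1]), ([408, 200, 16, 17, 103], [416.1, 207.5])]
```

Run:
```python
from h import *
np.set_printoptions(linewidth=250)
s5=cv2.imread("pics/s5.png",0);s6=cv2.imread("pics/s6.png",0);t=cv2.imread("pics/t5.png",0)
print("s6 cols 400-425 rows 192-218");print(s6[192:219,400:426])
print("t5 cols 200-228 rows 122-142");print(t[122:143,200:229])
for q in((418.5,202.6),(416,207.5)):
    X,e=tri(q,(209.6,127.9));h=toh(X);print((h*1e3).round(1),e,np.arctan2(h[2],-h[1]),np.hypot(h[1],h[2]))
X,e=tri((410,201.3),(216.6,130));h=toh(X);print("bar",(h*1e3).round(1),e,np.arctan2(h[2],-h[1]),np.hypot(h[1],h[2]))
```

```text
s6 cols 400-425 rows 192-218
[[ 53  83 103 106 105 105 105 104 104 104 105 104 104 105 105 104 112 128 109 109 116  95 116 130 132 138]
 [102 104 105 105 105 106 104 105 104 105 104 105 105 104 104 106 122 117  81 114  94 112 129 132 130 116]
 [105 105 105 105 105 105 105 105 105 104 104 103 104 104 105 123 128  93 114 100 118 131 132 128 104  81]
 [105 105 106 105 105 104 106 106 106 105 105 105 104 105 116 125 101 108 104 109 130 132 127 104  80  96]
 [105 107 106 106 104 105 105 105 105 105 106 105 106 110 125 107  98 114  92 119 128 115  82  77  72 113]
 [104 104 105 107 107 104 103 100 101 103 105 107 112 118 113  75 118  99 110 127 105  80  76  71  68  64]
 [104 105 105 106 106 102  81  60  57  87 102 117 130 124  87  75  99  88 121 103  80  70 116  97  73  70]
 [105 105 104 104 104  67  53  55  56  55  73 107 120 104 107 103  62  45  49  61  69  67 164 129 107  86]
 [105 104 105 105  81  55  49  51  54  57  58  69  92  66  45 110 111  67  39  32  39  83 162 171 128 117]
 [104 104 104 104  94  72  54  50  50  52  57  56  61  58  44  44  67  59  34  29  30  52 121 161 167 129]
 
[... 3899 characters left out ...]
2 102 102 100 100  99  98 100 102 100 101  94  93  90  80  86  97  97  91  86  81  75  87]
 [ 96 102 102 101  99  96 103 101 100  99 101 101 101 100 102 104 100  96  96  93  89  86  88 101 101 101  88  81  89]
 [ 96  99 101 100 100 102 102  99 100 103 100 101  99  97  98 103 102  99  98  93  94  91  92 107 113 105  92  82  83]
 [ 96  93 100  98  98  97 104  98 103 100 103 100  99  99 103  98 101 108 110 100  96  94  98 102 103 101  89  84  73]]
[ 179.7 -109.4   89.9] 0.0005125178551578624 0.6879420043790724 0.1416284367922576
[ 182.5 -110.3   75.2] 0.00670577401387999 0.5979944191717325 0.13350309807656172
bar [ 167.  -127.6  100.3] 0.0009935087633321225 0.6662727516170777 0.1623586038265242
```

The quadrant model fits the picture (arc end predicted within 0.3 px). The index's outer face gives an angle of about 0.64 rad in the scene view (0.63–0.655 by triangulation). I raise the lid to about 0.62 and measure its angle from the mat corners on it.

```bash
python3 -m crank '[[0,-0.005,0.03,0.042,0],[0,-0.01,0.061,0.082,0],[0,-0.016,0.095,0.122,0],[0,-0.0213,0.13,0.161,0],[0,-0.0213,0.13,0.161,0]]' 45
python3 -m crank '[[0,0,0,0,0],[0,0,0,0,0]]'
cat > m.py <<'E'
from h import *
from scipy.optimize import least_squares
def line(g,a,b,n=25,w=5):
    # subpixel step points along edge a-b, fit a line
    a,b=np.array(a,float),np.array(b,float);d=(b-a)/np.linalg.norm(b-a);nn=np.array([-d[1],d[0]]);P=[]
    u=np.arange(-w,w+.01,.25)
    for s in np.linspace(.15,.85,n):
        q=a+s*(b-a)+u[:,None]*nn
        v=cv2.remap(g,q[:,0].astype(np.float32)[None],q[:,1].astype(np.float32)[None],cv2.INTER_LINEAR)[0].astype(float)
        gr=np.abs(np.diff(cv2.GaussianBlur(v[None],(9,1),0)[0]));gr[gr<gr.max()*.5]=0
        P.append(a+s*(b-a)+nn*((gr*(u[1:]-.125)).sum()/gr.sum()))
    return cv2.fitLine(np.array(P,np.float32),cv2.DIST_HUBER,0,.01,.01)[:,0]
def cross(l,m): s=np.linalg.solve(np.c_[l[:2],-m[:2]],m[2:]-l[2:]); return l[2:]+s[0]*l[:2]
E
python3 - <<'E'
from h import *
im=get_image("scene");cv2.imwrite("pics/s7.png",im[...,::-1])
g5=cv2.imread("pics/s5.png",0)
for f in("s5","s6","s7"):
    g=cv2.GaussianBlur(cv2.imread(f"pics/{f}.png",0),(3,3),0);m=(g<48).astype(np.uint8);m[:110]=0;m[240:]=0;m[:,:300]=0;m[:,440:]=0
    N,l,st,c=cv2.connectedComponentsWithStats(m);i=1+st[1:,4].argmax()
    cn=max(cv2.findContours((l==i).astype(np.uint8),0,1)[0],key=cv2.contourArea);print(f,st[i],cv2.approxPolyDP(cn,3,True)[:,0].tolist())
E
```

```text
time: 24.82
position: [0.5334, 0.1277, 0.2403]
tool_rot: [3.128, 0.243, -0.001]
ft_force: [3.8, -6.6, -4.2]
grip_width: 0.118
grip_force: 45.0
time: 25.08
position: [0.5335, 0.1272, 0.2398]
tool_rot: [3.128, 0.242, -0.001]
ft_force: [5.1, -7.2, -3.5]
grip_width: 0.121
grip_force: 45.0
s5 [ 313  134  100   78 3394] [[313, 157], [383, 211], [412, 184], [342, 134]]
s6 [ 306  110  108   88 4131] [[306, 151], [307, 159], [330, 178], [337, 168], [343, 171], [345, 164], [338, 164], [346, 158], [347, 164], [389, 197], [413, 182], [368, 150], [371, 140], [366, 136], [372, 130], [383, 135], [387, 126], [377, 110], [357, 114], [335, 110], [335, 133]]
s7 [ 315  110   99   79 2854] [[315, 134], [317, 144], [340, 161], [347, 154], [366, 165], [353, 153], [354, 147], [348, 149], [356, 141], [357, 149], [375, 162], [371, 169], [396, 188], [413, 181], [363, 144], [369, 128], [372, 135], [380, 129], [381, 123], [376, 119], [381, 114], [390, 114], [393, 119], [397, 110], [347, 110], [329, 128], [322, 127]]
```

```bash
cat >> m.py <<'E'
def lidpt(xl,yl,zl,th):
    c,s=np.cos(th),np.sin(th); return fromh((xl, yl*c+zl*s, -yl*s+zl*c))
def corner(f,front,far):
    g=cv2.imread(f"pics/{f}.png",0); return cross(line(g,*front),line(g,*far))
c0=corner("s5",((340,178),(383,211)),((383,211),(412,184)))
h0=toh(onz("scene",c0,.116))
def theta(c): 
    r=least_squares(lambda t:proj("scene",lidpt(h0[0],h0[1],.003,t[0]))-c,[.5]); return r.x[0],r.fun
E
python3 - <<'E'
from m import *
print(c0,h0*1e3)
for f,a,b in(("s6",((358,173),(389,197)),((389,197),(413,182))),("s7",((373,171),(396,188)),((396,188),(413,181)))):
    c=corner(f,a,b);print(f,c,theta(c))
z0=np.array([.5425,.0746,.1377])
for p in((.5377,.1023,.2078),(.5335,.1272,.2398)):
    d=np.array(p)-z0;y=-.19+d@YH;z=.039+d[2];print("tcp",np.arctan2(z,-y)-.2024,np.hypot(y,z),np.arcsin(z/.19396)-.2024,np.arccos(-y/.19396)-.2024)
E
```

```text
[383.8764 212.6705] [ 119.10119183 -130.97760115    3.        ]
s6 [390.0773  198.98799] (np.float64(0.3742533321683278), array([0.25573009, 0.14540783]))
s7 [396.4624  188.81813] (np.float64(0.6061237147260469), array([0.17330016, 0.11494992]))
tcp 0.390598499094127 0.19522229910908778 0.3949908273498792 0.3808709663011134
tcp 0.5990465019420657 0.19641876728510937 0.6122267992918303 0.586696147064736
```

Run:
```python
from m import *
np.set_printoptions(linewidth=250)
for f in("s5","s7"):
    print(f,"cols 398-424 rows 190-210");print(cv2.imread(f"pics/{f}.png",0)[190:211,398:425])
for a in(.55,.6,.65):
  print(a,"ptr r .06,.09,.119",[proj("scene",fromh((.158,-r*np.cos(a),r*np.sin(a)))).round(1).tolist() for r in(.06,.09,.119)],
   "idx .119,.148,.16 x=.154/.166/.178",[proj("scene",fromh((x,-r*np.cos(a),r*np.sin(a)))).round(1).tolist() for r,x in((.119,.166),(.148,.166),(.16,.154),(.16,.166),(.16,.178))],
   "top .16",[proj("top",fromh((x,-r*np.cos(a),r*np.sin(a)))).round(1).tolist() for r,x in((.119,.166),(.148,.166),(.16,.154),(.16,.166),(.16,.178))])
```

```text
s5 cols 398-424 rows 190-210
[[ 33  36  35  34  36  36  35  34  35  44  70 106 109 110 109 110 109 109 109 109 127 122  94 118 100 102 107]
 [ 34  35  34  36  34  35  35  35  42  87 107 109 110 109 110 109 109 109 109 119 128 103 119 110  99 106 106]
 [ 34  36  34  36  35  36  34  42  87 106 110 109 109 110 109 109 110 109 115 128 109 109 116  94 106 106  98]
 [ 34  35  33  35  35  36  43  87 106 109 109 109 110 109 110 110 110 111 124 118  81 114  92 102 110  98  77]
 [ 34  36  34  34  34  42  88 107 109 107 109 109 109 110 108 110 110 124 128  94 114  99 103 114 131  82 103]
 [ 35  34  35  36  42  88 110 109 109 110 109 110 108 110 109 109 118 125 100 108 105 101 117 129 137 138 136]
 [ 35  35  36  46  86 108 110 110 110 108 109 110 109 111 111 114 125 107  99 115  96 123 135 138 139 134 108]
 [ 34  35  57 106 110 109 108 109 108 105 106 107 109 111 116 120 111  75 118  99 118 134 138 139 135 109  78]
 [ 35  57 105 108 109 109 109 106  85  59  57  90 105 119 131 123  88  74  99  89 127 136 139 135 111  91  73]
 [ 57 105 109 110 108 109 107  70  54  57  58  57  75 108 122 105 107 10
[... 3754 characters left out ...]
 206.4], [401.0, 204.3], [405.3, 207.6], [409.6, 210.8]] top .16 [[209.1, 136.6], [217.3, 133.2], [221.4, 136.0], [220.7, 131.7], [220.0, 127.4]]
0.6 ptr r .06,.09,.119 [[420.7, 195.5], [416.0, 197.5], [411.3, 199.5]] idx .119,.148,.16 x=.154/.166/.178 [[414.1, 201.6], [409.2, 203.8], [402.9, 201.5], [407.2, 204.7], [411.5, 208.0]] top .16 [[207.6, 136.2], [215.4, 132.7], [219.5, 135.5], [218.7, 131.2], [218.0, 126.9]]
0.65 ptr r .06,.09,.119 [[421.4, 194.5], [417.1, 196.0], [412.7, 197.5]] idx .119,.148,.16 x=.154/.166/.178 [[415.6, 199.6], [411.1, 201.2], [404.8, 198.6], [409.1, 201.9], [413.5, 205.2]] top .16 [[206.0, 135.9], [213.5, 132.2], [217.3, 135.0], [216.6, 130.7], [215.9, 126.4]]
```

The index block's corners fit the model (24 mm wide, 6 mm thick) at about 0.64 rad. The lid stands at about 0.60 (0.606 by image, 0.599 by TCP). I raise it by about 0.04.

```bash
python3 -m crank '[[0,-0.001,0.007,0.01,0],[0,-0.002,0.014,0.02,0],[0,-0.0034,0.0222,0.03,0],[0,-0.0034,0.0222,0.03,0],[0,-0.0034,0.0222,0.03,0]]'
cat > chk.py <<'E'
from m import *
import sys
f=sys.argv[1];cv2.imwrite(f"pics/{f}.png",get_image("scene")[...,::-1])
c=corner(f,((375,171),(397,187)),((397,187),(413,180)));print(c,theta(c))
p=get_state()["position"];d=p-np.array([.5425,.0746,.1377]);y=-.19+d@YH;z=.039+d[2];print("tcp",p,np.arctan2(z,-y)-.2024,np.arcsin(z/.19396)-.2024,np.arccos(-y/.19396)-.2024)
E
python3 chk.py s8
```

```text
time: 25.75
position: [0.5325, 0.1326, 0.2453]
tool_rot: [3.129, 0.243, -0.002]
ft_force: [5.0, -4.0, -7.2]
grip_width: 0.122
grip_force: 45.0
[397.8807  187.21082] (np.float64(0.6443979924817397), array([-0.06190022, -0.04196002]))
tcp [0.53252889 0.13264523 0.24527209] 0.6386135230764529 0.6542949108872196 0.6261058285017507
```

Run:
```python
from m import *
g=cv2.imread("pics/s5.png",0)
P=lambda x,y,z:proj("scene",fromh((x,y,z)))
for z in(.003,-.003):
  a,b,c=P(-.153,-.21,z),P(.153,-.21,z),P(.153,-.03,z)
  print(z,"pred",b.round(2),"hinge end",P(.153,0,z).round(1))
  m1=a+(b-a)*.75; 
  try: l=line(g,m1,b,w=3);m=line(g,b,b+(c-b)*.45,w=3);print("seen",cross(l,m))
  except Exception as e: print(e)
np.set_printoptions(linewidth=200);print(g[232:250,364:388])
```

```text
0.003 pred [373.49 241.79] hinge end [428.2 189.8]
seen [374.2795  240.92236]
-0.003 pred [373.07 243.04] hinge end [427.6 191.2]
seen [373.92557 241.06194]
[[101 111 111 111 111 111 110 109 109 109 108 109 109 110 111 110 110 110 110 110  77  62  62  63]
 [ 71  95 109 110 110 109 109 109 110 111 110 109 110 109 110 109 110 110 109  77  61  62  62  69]
 [ 62  83  96 107 110 110 110 111 110 111 111 109 110 109 109 110 110 109  76  63  62  63  63  79]
 [ 62  64  72  89 107 111 110 111 111 110 109 109 110 109 111 111 110  75  61  62  62  63  63  84]
 [ 63  64  64  64  83 101 113 111 109 109 109 109 110 111 111 109  75  62  63  63  64  62  68  82]
 [ 62  62  63  63  62  82  97 108 109 109 108 109 110 111 108  75  63  64  62  64  63  63  63  66]
 [ 65  63  62  62  63  64  82  96 106 108 108 108 109 107  75  61  63  63  63  62  62  63  63  62]
 [ 65  64  64  64  64  63  62  72  90 104 106 107 105  73  61  61  63  62  63  62  62  61  62  61]
 [ 62  63  63  64  62  63  63  64  63  83  99 103  73  64  62  64  63  62  62  63  63  62  62  60]
 [ 64  64  64  64  63  64  63  62  63  62  82  69  64  63  64  63  62  62  62  63  62  62  61  64]
 [ 64  63  64  64  63  64  62  62  63  63  64  64  64  63  63  63  62  62  61  64  62  63  65  90]
 [ 63  63  64  64  64  64  65  64  63  64  62  63  62  63  62  62  63  62  63  62  62  64  91 117]
 [ 64  63  63  63  63  63  63  64  63  63  63  62  62  63  62  62  64  62  62  63  66  92 118 121]
 [ 64  64  63  62  63  65  64  64  63  63  64  63  62  63  63  63  63  61  61  65  92 118 119 119]
 [ 63  65  64  63  63  65  64  64  64  63  63  62  63  62  62  62  62  61  65  93 118 119 118 120]
 [ 64  64  65  63  63  63  63  65  64  63  63  63  62  63  64  62  61  65  90 118 119 118 121 122]
 [ 63  63  65  64  63  64  64  64  63  62  64  63  63  62  62  61  65  91 115 119 119 120 121 120]
 [ 63  64  64  64  64  63  63  64  63  63  63  62  62  62  62  65  92 117 117 117 116 118 117 118]]
```

The closed lid's far corner shows a scene-camera offset of (+0.8,-0.9) px, which I apply to both index and lid angle, and the same for the top view.

Run:
```python
from m import *
import m as M
P=lambda n,x,r,a:proj(n,fromh((x,-r*np.cos(a),r*np.sin(a))))
g=cv2.imread("pics/t5.png",0);Q=lambda x,y:proj("top",fromh((x,y,.003)))
b=Q(.153,-.21);d=[]
for s in(1,-1):
    a,b=Q(0,-.21),Q(s*.153,-.21);c=Q(s*.153,-.04)
    try:
        o=cross(line(g,b+(a-b)*.5,b,w=3),line(g,b,c,w=3));print("top lid corner",s,b,o);d.append(o-b)
    except Exception as e: print(e)
so=np.array([.79,-.87]);to=d[0]
f=lambda v:np.r_[P("scene",v[2],v[1],v[0])+so-[403.9,200.4], .5*(P("top",.166,v[1],v[0])+to-[219.2,0])[0]]
for t in(to,to*0,np.array([.3,0])):
    to=t;r=least_squares(f,[.6,.16,.154],x_scale=[.1,.01,.01]);print("off",t,"a'",r.x,"phi",r.x[0]+.003/r.x[1],r.fun)
M.h0=toh(onz("scene",c0-so,.116));
for n,a,b in(("s6",((358,173),(389,197)),((389,197),(413,182))),("s8",((375,171),(397,187)),((397,187),(413,180)))): print(n,theta(corner(n,a,b)-so))
```

```text
top lid corner 1 [251.39994156 140.69737464] [251.7617  140.25562]
top lid corner -1 [270.26025838 247.51296445] [271.80106 249.28543]
off [ 0.36176193 -0.44175941] a' [0.60892374 0.16171473 0.15460023] phi 0.6274749218248454 [-5.68434189e-14 -5.68434189e-14  0.00000000e+00]
off [ 0. -0.] a' [0.61374593 0.16378724 0.1550861 ] phi 0.6320623704946056 [5.68434189e-14 2.84217094e-14 0.00000000e+00]
off [0.3 0. ] a' [0.60975671 0.16206871 0.15468328] phi 0.6282673818247771 [0.00000000e+00 5.68434189e-14 0.00000000e+00]
s6 (np.float64(0.36694702081923375), array([0.22089329, 0.12468735]))
s8 (np.float64(0.6317261674826382), array([-0.1354355 , -0.09108039]))
```

With the same corrections the index is at 0.628 rad and the lid at 0.632 (TCP 0.626–0.639), so they are in line. I let it settle and hand in.

```bash
python3 -m crank '[[0,0,0,0,0],[0,0,0,0,0],[0,0,0,0,0],[0,0,0,0,0]]' && python3 chk.py s9 && python3 -c "
from bench import *
print(close_job())"
```

```text
time: 26.3
position: [0.5325, 0.1326, 0.2452]
tool_rot: [3.129, 0.243, -0.002]
ft_force: [5.5, -4.0, -7.4]
grip_width: 0.121
grip_force: 45.0
[397.95746 187.17499] (np.float64(0.6456985904468204), array([-0.09781519, -0.06635366]))
tcp [0.53251876 0.13259763 0.24525105] 0.6383697982471934 0.6541292621162953 0.625787536189253
the job is handed in; nothing more can be done
None
```

Handed in at 26.3 s of the 61 s allowed: the three plates are piled flush to about 0.5 mm, and the lid is held steady at about 0.63 rad. The index measures about 0.63 rad too, each good to roughly 0.01, worked out from the images because the pointer itself could not be seen.

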